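# Fold down the cup shelf and screw home the water filter's spout

## Task

Get the water filter ready to fill a glass. First fold the cup shelf with the red handle down towards the front, over past upright and then lowered gently until it lies on its stops, without letting it drop. Then turn the spout clockwise (seen from above) to screw it tight against the growing resistance, stopping when it points straight out over the shelf in line with the red mark, and not beyond; leave the other things on the counter where they are.

Things in the scene. Friction and masses are not known exactly. Their poses are not given: they have to be found in the camera images.
- filter_unit: Low white countertop water filter, fixed to the counter, housing 140 mm deep (its x), 200 mm wide (its y), top 170 mm above the counter. Origin on the counter right below the spout's axis; z up; its front (cup shelf side) faces its own -x. The housing runs from x = -45 to +95 mm, the grey plinth (42 mm high) from x = -105 to +95 mm. A brass socket 38 mm across, held in a steel clamp, stands on top around the axis, its mouth 205 mm above the counter.
- mark (a point): Centre of the small red alignment mark (16 x 8 mm) on top of the housing at its front edge, 36 mm in front of the spout's axis (filter x = -36, y = 0, height 172 mm). The spout must end pointing from its axis over this mark.
- shelf (a joint): Angle (rad) of the folding cup shelf, a steel plate 160 mm wide and 8 mm thick on a level hinge along the filter's y. 0: folded up, leaning back 0.2 rad past upright on rubber rests; 0.2: upright; 1.771: level, pointing to the filter's -x, lying on its stops. It moves almost freely and falls to either side under its own weight (0.24 to 0.375 kg); nothing damps it.
- shelf_hinge (a point): Middle of the shelf's hinge line: filter x = -100 mm, y = 0, 50 mm above the counter.
- shelf_handle (a point): Centre of the shelf's red handle, in the filter's middle plane (y = 0): a roller 36 mm long along the hinge line, 22 mm across, 120 mm from the hinge line on a stem 12 mm wide; the plate ends 34 mm short of it. It can be pinched end to end from above, fingers closing along the hinge line, and turns between them as the shelf swings. Folded up it is about 168 mm above the counter, lowered 50 mm.
- spout: Steel spout screwed part way into the socket (right-hand thread). Origin on its upright axis at the middle of its level arm, 252 to 254 mm above the counter; x along the arm to the outlet, z up. The arm is a round bar 19 mm thick, level to 130 mm from the axis, then bent down. It starts on the filter's right (-y) side, 1.45 to 2.1 rad short of pointing to the front over the mark.
- spout_tip (a point): Centre of the foot of the spout's blue outlet, 145 mm out from the axis, 51 mm below the arm's middle. Turning the spout takes about 0.5 N m (5 N at 100 mm out) until it seats 0.5 rad before the mark; then the resistance rises from about 0.6 to 1.0 N m at the mark. It stays where left and sinks 1.5 mm per rad until seated.
- mug: Bystander: blue mug, 80 mm across, 95 mm high, origin at its foot, to the left of the filter.
- tumbler: Bystander: amber glass tumbler, 74 mm across, 110 mm high, origin at its foot, to the right and front of the filter.
- sweet_bowl: Bystander: white bowl, 120 mm across, 55 mm high, origin at its foot, to the right of the filter.
- gift_box: Bystander: green box with a red lid, 98 x 98 x 92 mm, origin at its foot, to the left and front of the filter.

How it is judged:
By the outcome, as a careful person would: the job done as asked, in the order asked, and still so for the second after the job is handed in, with the robot touching nothing.
It also fails if it takes over 64 s, if anything falls off the work surface, if the arm or the gripper's body presses on something with over 40 N, if the wrist force passes 120 N, or if a joint passes its speed limit or range.

## Robot

A 7-joint arm with a two-finger parallel gripper is mounted at the origin on the work surface. World frame = base frame: x ahead of the robot, y to its left, z up, the work surface at z = 0. Lengths are in m, angles in degrees, forces in N, time in s.
With the tool pointing down it reaches from about 0.4 to 0.9 m from the base axis. Payload 5.5 kg.
Tool frame: the origin (TCP) lies at the very end of the fingers, on their centre line; the grasp point (between the pads) lies 19 mm behind it; z points along the fingers, y is the line along which they close (so a half turn about z gives the same grasp; the last joint's range is limited). The gripper opens to 85 mm and grips with 20 to 120 N. Pads are 22 mm wide; open, the fingers measure 114 mm over their backs; the gripper's body (76 mm by 85 mm) begins 54 mm behind the grasp point. The pads swing forward as they close: fully open they stand 13 mm farther back than shut.
Start: joints at [90.367, 28.699, -24.465, 88.831, 12.651, 65.22, -12.049], TCP at [0.165, -0.629, 0.198] pointing down, gripper open.
Joint ranges: [-164.97, 164.97], [-17.58, 116.51], [-87.97, 89.64], [11.32, 138.91], [-80.73, 260.73], [10.89, 115.49], [-147.41, 147.41]. Speed limits (degrees/s): [147.25, 147.25, 180, 180, 180, 180, 180].

## Interface

Orientations are given as a 3x3 rotation matrix whose columns are the frame's x, y, z axes.
In Python, from workcell import env gives the robot as it stands. The module is installed in compiled form; this text tells all that it offers.
- The arm moves only by the tool send_rows, never from a script. Its argument "rows" is a list of rows, each an object of numbers: "tx", "ty", "tz": the shift along the tool's x, y, z in cm; "wx", "wy", "wz": the turn, a rotation vector about the tool's x, y, z in rad; "jaw": the gripper command: -1 is shut, 1 is fully open, values between are in proportion. In form: [{"tx": .., "ty": .., "tz": .., "wx": .., "wy": .., "wz": .., "jaw": ..}, ...]. A call has 1 to 10 rows; each row shifts and turns the commanded pose from where the row before left it, along the tool's axes as they then stand; what a row does not reach is not made up. A row lasts 1/8 s, in which the tool goes at most 62.5 mm and 10.7 degrees, less where a joint would pass 70% of its speed; a pose out of reach is approached as far as the arm can. A call is refused whole if a number of a shift passes 6.25 or a number of a turn 0.188, either way. A call with a gripper value outside its range is refused whole. The fingers move at their own pace and stop on an object; "force" is the grip in N (left out, the last holds). Time passes only in rows, so rows that do not move let the fingers close. It gives the time, the measured TCP pose, the force, the opening and the grip force at its end, in the units of the state.
- env.state(): the state, without advancing time (a new reading comes with each control period).
- env.grab_frame(name): name is "side" or "top"; returns a dict with "image" (480x640x3 uint8, blue, green, red), "depth" (480x640 float32, m along the optical axis (not along the pixel's ray), 0 where there is no reading), "fx", "fy", "cx", "cy" (pixels), "D" ([k1, k2, p1, p2, k3] as OpenCV has them; the pictures are not rectified), "R" (3x3) and "t" (3): a world point X has camera coordinates R X + t. Camera axes: x right, y down, z forward; pixel columns grow to the right and rows downward; lengths in m; the calibration is good to about 2 mm. A picture is of the moment at which its call begins.
- env.sign_off(): hands the job in; it is judged then, once.
The state is a dict: "t": time; "q": joint angles; "qvel": joint speeds; "effort": joint torques, N m; "tcp_pos": TCP position; "ee_rot": TCP orientation; "ft_force": force on the tool from outside, world axes, zero at the start; "wrist_torque": the same for the moment, N m; "grip_width": opening from 0.0 (shut) to 1.0 (fully open); "grip_force": force on a finger pad.
Only numpy, scipy, OpenCV 4.12 (cv2) and the standard library are available. Lean on these libraries where they do the work, as an engineer would, in place of code of your own. Each camera call takes 0.05 s, during which the arm holds its last target. There are 200 camera calls.

## Working session

There is one attempt and no reset: what is moved stays moved. The work goes in short steps, Python scripts to look and compute and a tool call to move; the robot and the scene stay as the last step left them, time stands still between calls to the robot, and variables do not carry over. Pictures are saved under pics/ and viewed, at most 10 in all, crops included, and the job is handed in when it is done.

Besides the shell and the picture viewer there is one more tool, called after "Request:" as name([rows], argument=value, ...), one row to a line, values as JSON. send_rows: Moves the arm, as the interface text tells. Its arguments: {"type":"object","properties":{"rows":{"type":"array"},"force":{"type":"number"}},"required":["rows"]}

```bash
mkdir -p pics
python3 - <<'E'
from workcell import env
import cv2,pickle
for n in("side","top"):
    f=env.grab_frame(n); cv2.imwrite(f"pics/{n}0.png",f["image"]); pickle.dump(f,open(f"{n}0.pkl","wb"))
    print(n,f["fx"],f["R"],f["t"],f["D"])
s=env.state(); print(s)
E
```

```text
side 565.4930118439722 [[-0.92184371 -0.38694072  0.0219331 ]
 [-0.21560656  0.46498703 -0.85866226]
 [ 0.32205278 -0.79628132 -0.51207233]] [0.55330963 0.28578737 0.99631412] [-0.18309903  0.          0.          0.          0.        ]
top 446.3840377685274 [[ 0.00475307 -0.99982476 -0.01810685]
 [-0.99107522 -0.0022977  -0.133284  ]
 [ 0.13321904  0.01857876 -0.99091247]] [0.00373561 0.59363254 0.98290679] [-0.09909302  0.          0.          0.          0.        ]
{'t': 0.1, 'q': array([ 90.36626843,  28.74968403, -24.45260447,  88.88703568,
        12.65109844,  65.22072276, -12.05011486]), 'qvel': array([-0.14082515, -0.09007015, -0.08561691, -0.0854133 ,  0.08095666,
       -0.03008448, -0.00628684]), 'effort': array([-1.10871842e-02, -5.70805442e+01, -5.83857760e+00, -2.81745243e+01,
        1.04037012e-02,  5.68709293e-03,  4.06562378e-06]), 'tcp_pos': array([ 0.16486137, -0.62801377,  0.19733561]), 'ee_rot': array([[ 9.67201940e-01,  2.54008328e-01, -4.19257914e-04],
       [ 2.54008670e-01, -9.67200321e-01,  1.77046398e-03],
       [ 4.42062072e-05, -1.81889135e-03, -9.99998345e-01]]), 'ft_force': array([-0.70433176,  0.2491464 ,  0.11240032]), 'wrist_torque': array([ 0.01134458,  0.01190577, -0.00104444]), 'grip_force': 0.0, 'grip_width': 1.000809947537607}
```

View pics/side0.png

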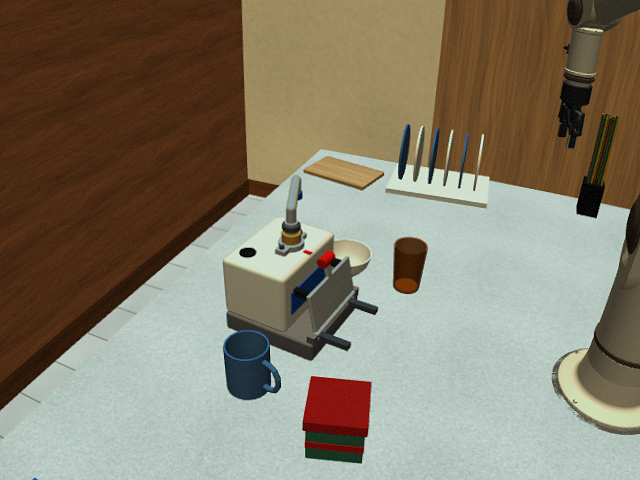

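View pics/top0.png

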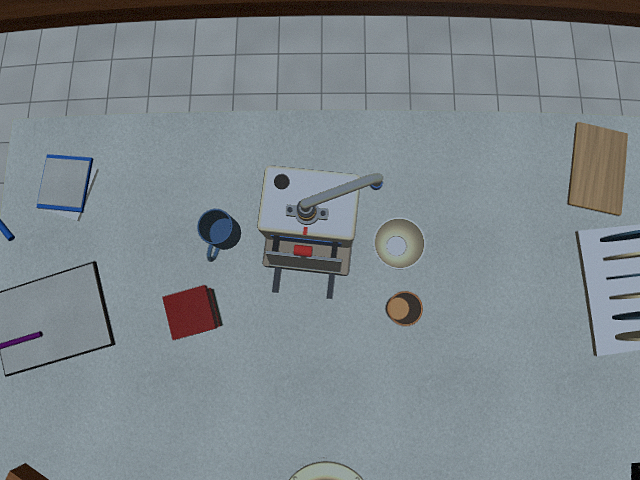

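Side view: the filter is at about (285,260), with the red handle at (327,259). Top view: spout axis ≈(307,210), outlet ≈(377,183), red mark ≈(305,231), handle ≈(303,251). I'll enlarge the filter area for better readings.

```bash
python3 - <<'E'
import cv2,pickle
im=pickle.load(open("top0.pkl","rb"))["image"][155:305,240:440]
cv2.imwrite("pics/topc.png",cv2.resize(im,None,fx=4,fy=4,interpolation=cv2.INTER_CUBIC))
E
cat > h.py <<'E'
import numpy as np,cv2
def ray(f,u,v):
    K=np.array([[f["fx"],0,f["cx"]],[0,f["fy"],f["cy"]],[0,0,1]])
    p=cv2.undistortPoints(np.array([[[u,v]]],float),K,np.array(f["D"],float))[0,0]
    R=np.array(f["R"]);return -R.T@np.array(f["t"]),R.T@np.array([p[0],p[1],1])
def at_z(f,u,v,z):
    c,d=ray(f,u,v);return c+d*(z-c[2])/d[2]
def proj(f,X):
    K=np.array([[f["fx"],0,f["cx"]],[0,f["fy"],f["cy"]],[0,0,1]])
    return cv2.projectPoints(np.array(X,float).reshape(-1,1,3),cv2.Rodrigues(np.array(f["R"]))[0],np.array(f["t"],float),K,np.array(f["D"],float))[0][:,0]
E
```

```text
(no output)
```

View pics/topc.png

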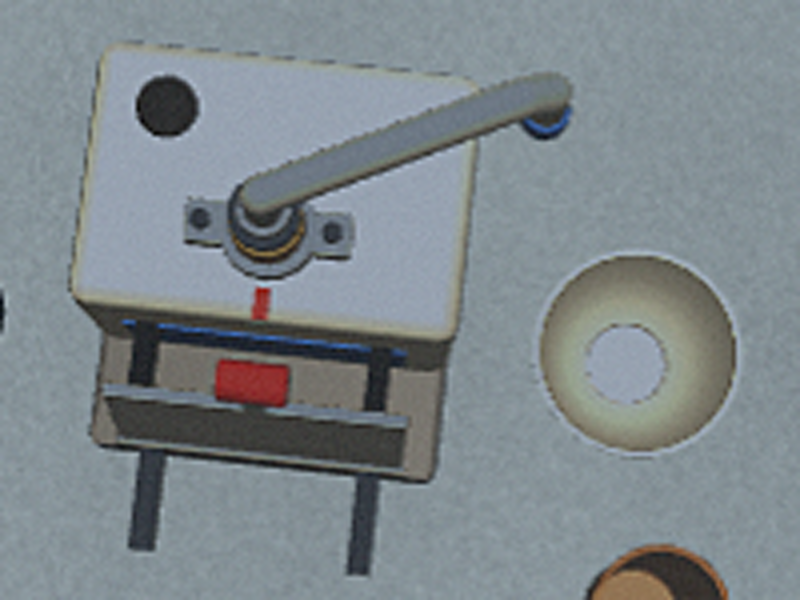

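Run:
```python
import pickle,numpy as np
from h import *
from scipy.optimize import least_squares
f=pickle.load(open("top0.pkl","rb")); s=pickle.load(open("side0.pkl","rb"))
P=lambda u,v,z:at_z(f,240+(u+.5)/4-.5,155+(v+.5)/4-.5,z)
obs=[((262,303),(-.036,0,.172),2),((103,45),(.095,.1,.168),1),((475,80),(.095,-.1,.168),1),((73,297),(-.045,.1,.168),1),((453,335),(-.045,-.1,.168),1),((266.5,225),(0,0,.178),2)]
W=[P(*o[0],o[1][2]) for o in obs]
def T(p,X): c,q=np.cos(p[2]),np.sin(p[2]);return np.array([p[0]+c*X[0]-q*X[1],p[1]+q*X[0]+c*X[1],X[2]])
r=least_squares(lambda p:np.concatenate([o[2]*(T(p,o[1])-w)[:2] for o,w in zip(obs,W)]),[.6,0,0])
p=r.x;print("pose",p,np.degrees(p[2]));print(r.fun.reshape(-1,2)*1e3)
print("handle obs",P(252,381,.172),"handle model",T(p,(-.1+.12*np.sin(.2),0,.168)))
a=P(547,95,.245)
print("arm end",a,"elbow",P(265,193,.253))
print("blue foot",P(547,120,.202))
for X in[(-.036,0,.172),(-.1+.12*np.sin(.2),0,.168),(0,0,.205)]:print(proj(s,T(p,X)))
def loc(w): d=w[:2]-p[:2];return np.array([[np.cos(p[2]),np.sin(p[2])],[-np.sin(p[2]),np.cos(p[2])]])@d
for w in(P(547,120,.202),P(400,143,.253),P(475,112,.253)): l=loc(w);print(l,np.hypot(*l),np.arctan2(l[1],l[0]))
for n,u,v,z in(("bowl",638,353,.055),("tumbler",660,620,.11)):print(n,P(u,v,z))
b=at_z(f,190,312,.092);print("box",b);print("mug",at_z(f,215,228,.095))
```

```text
pose [ 0.64485012  0.03667003 -0.09598882] -5.499754194920523
[[ 1.50722851  0.82669912]
 [ 4.89264113  3.39534963]
 [ 4.77849844 -3.99191543]
 [-2.2884888   4.84966221]
 [-2.37892844 -2.54135052]
 [-4.00908967 -1.68257206]]
handle obs [0.56886455 0.04428928 0.172     ] handle model [0.56904104 0.04396929 0.168     ]
arm end [ 0.6945895  -0.09679405  0.245     ] elbow [0.64562164 0.03401533 0.253     ]
blue foot [ 0.69451441 -0.10105934  0.202     ]
[[307.61612428 251.4458326 ]]
[[326.31844411 259.01335953]]
[[291.22766179 231.57361748]]
[ 0.06263584 -0.13233545] 0.14641011169570523 -1.1287268466248028
[ 0.03047515 -0.06198881] 0.06907493943926854 -1.113872340003453
[ 0.04851662 -0.09505208] 0.10671813745670215 -1.09884641120208
bowl [ 0.60011893 -0.16595472  0.055     ]
tumbler [ 0.45093333 -0.1668894   0.11      ]
box [0.44265444 0.29273741 0.092     ]
mug [0.62662767 0.24320582 0.095     ]
```

Request:
send_rows([
  {"tz": -5},
  {"tz": -5.2},
  {"tx": 3.5, "ty": -3.4},
  {"tx": 3.5, "ty": -3.4},
  {"tx": 3.5, "ty": -3.4},
  {"tx": 3.5, "ty": -3.4},
  {"tx": 3.5, "ty": -3.4},
  {"tx": 3.5, "ty": -3.4},
  {"tx": 3.5, "ty": -3.4},
  {"tx": 3.5, "ty": -3.4},
])

```text
$.rows[0]: bad value
```

Request:
send_rows([
  {"tx": 0, "ty": 0, "tz": -5, "wx": 0, "wy": 0, "wz": 0, "jaw": 1},
  {"tx": 0, "ty": 0, "tz": -5.2, "wx": 0, "wy": 0, "wz": 0, "jaw": 1},
  {"tx": 3.5, "ty": -3.4, "tz": 0, "wx": 0, "wy": 0, "wz": 0, "jaw": 1},
  {"tx": 3.5, "ty": -3.4, "tz": 0, "wx": 0, "wy": 0, "wz": 0, "jaw": 1},
  {"tx": 3.5, "ty": -3.4, "tz": 0, "wx": 0, "wy": 0, "wz": 0, "jaw": 1},
  {"tx": 3.5, "ty": -3.4, "tz": 0, "wx": 0, "wy": 0, "wz": 0, "jaw": 1},
  {"tx": 3.5, "ty": -3.4, "tz": 0, "wx": 0, "wy": 0, "wz": 0, "jaw": 1},
  {"tx": 3.5, "ty": -3.4, "tz": 0, "wx": 0, "wy": 0, "wz": 0, "jaw": 1},
])

```text
t: 1.1
tcp_pos: [0.3169, -0.3764, 0.3]
ee_rot: [[0.967, 0.254, -0.0], [0.254, -0.967, 0.0], [-0.0, -0.0, -1.0]]
ft_force: [0.5, -0.5, 0.3]
grip_width: 1.002
grip_force: 0.0
```

Request:
send_rows([
  {"tx": 3.5, "ty": -3.4, "tz": 0, "wx": 0, "wy": 0, "wz": 0, "jaw": 1},
  {"tx": 3.5, "ty": -3.4, "tz": 0, "wx": 0, "wy": 0, "wz": 0, "jaw": 1},
  {"tx": 3.5, "ty": -3.4, "tz": 0, "wx": 0, "wy": 0, "wz": 0, "jaw": 1},
  {"tx": 3.5, "ty": -3.4, "tz": 0, "wx": 0, "wy": 0, "wz": 0, "jaw": 1},
  {"tx": 3.5, "ty": -3.4, "tz": 0, "wx": 0, "wy": 0, "wz": 0, "jaw": 1},
  {"tx": 3.5, "ty": -3.4, "tz": 0, "wx": 0, "wy": 0, "wz": 0, "jaw": 1},
  {"tx": 3.5, "ty": -3.4, "tz": 0, "wx": 0, "wy": 0, "wz": 0, "jaw": 1},
  {"tx": 0, "ty": 0, "tz": 0, "wx": 0, "wy": 0, "wz": 0.177, "jaw": 1},
  {"tx": 0, "ty": 0, "tz": 0, "wx": 0, "wy": 0, "wz": 0.176, "jaw": 1},
  {"tx": 0, "ty": 0, "tz": 0, "wx": 0, "wy": 0, "wz": 0, "jaw": 1},
])

```text
t: 2.35
tcp_pos: [0.4926, -0.0854, 0.3]
ee_rot: [[0.996, -0.094, -0.001], [-0.094, -0.996, 0.0], [-0.001, 0.0, -1.0]]
ft_force: [-0.3, -0.2, -0.6]
grip_width: 1.002
grip_force: 0.0
```

```bash
python3 -c "
from workcell import env
s=env.state();print(s['q'],s['tcp_pos'])"
```

```text
[ 49.53390656  10.28161407 -48.02632716 101.88919231   8.04670661
  71.40703962 -96.01304506] [ 0.49264423 -0.08538733  0.29997206]
```

Request:
send_rows([
  {"tx": 2.1, "ty": -4.5, "tz": 0, "wx": 0, "wy": 0, "wz": 0, "jaw": 1},
  {"tx": 2.1, "ty": -4.5, "tz": 0, "wx": 0, "wy": 0, "wz": 0, "jaw": 1},
  {"tx": 2.2, "ty": -4.6, "tz": 0, "wx": 0, "wy": 0, "wz": 0, "jaw": 1},
  {"tx": 0, "ty": 0, "tz": 3, "wx": 0, "wy": 0, "wz": 0, "jaw": 1},
  {"tx": 0, "ty": 0, "tz": 4, "wx": 0, "wy": 0, "wz": 0, "jaw": 1},
  {"tx": 0, "ty": 0, "tz": 3, "wx": 0, "wy": 0, "wz": 0, "jaw": 1},
  {"tx": 0, "ty": 0, "tz": 0, "wx": 0, "wy": 0, "wz": 0, "jaw": 1},
])

```text
t: 3.22
tcp_pos: [0.5676, 0.0429, 0.1979]
ee_rot: [[0.996, -0.093, -0.005], [-0.093, -0.996, 0.0], [-0.005, 0.0, -1.0]]
ft_force: [0.1, 0.5, 0.7]
grip_width: 1.0
grip_force: 0.0
```

```bash
python3 -c "
from workcell import env
import cv2
s=env.state();print(s['q'],s['tcp_pos'])
f=env.grab_frame('side');cv2.imwrite('pics/s1.png',cv2.resize(f['image'][100:340,180:460],None,fx=2.5,fy=2.5))"
```

```text
[  29.92329163   25.75267558  -47.93518726   99.93442002   20.93117252
   64.03523029 -119.97285024] [0.56759728 0.04292897 0.19794099]
```

View pics/s1.png

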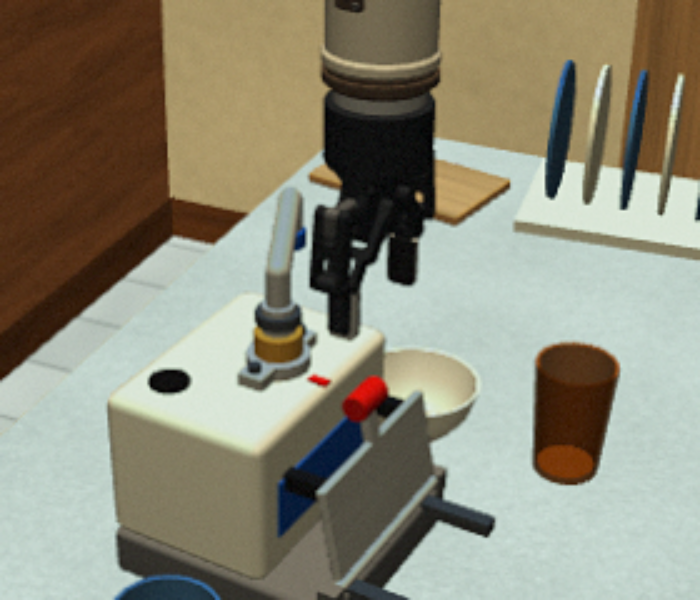

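The side view shows the open fingers above and straddling the red handle (crop 366,398), with the spout clear of the gripper. Descend and pinch.

Request:
send_rows([
  {"tx": 0.1, "ty": -0.1, "tz": 2, "wx": 0, "wy": 0, "wz": 0, "jaw": 1},
  {"tx": 0, "ty": 0, "tz": 1.7, "wx": 0, "wy": 0, "wz": 0, "jaw": 1},
  {"tx": 0, "ty": 0, "tz": 1, "wx": 0, "wy": 0, "wz": 0, "jaw": 1},
  {"tx": 0, "ty": 0, "tz": 0, "wx": 0, "wy": 0, "wz": 0, "jaw": 1},
  {"tx": 0, "ty": 0, "tz": 0, "wx": 0, "wy": 0, "wz": 0, "jaw": -1},
  {"tx": 0, "ty": 0, "tz": 0, "wx": 0, "wy": 0, "wz": 0, "jaw": -1},
  {"tx": 0, "ty": 0, "tz": 0, "wx": 0, "wy": 0, "wz": 0, "jaw": -1},
  {"tx": 0, "ty": 0, "tz": 0, "wx": 0, "wy": 0, "wz": 0, "jaw": -1},
  {"tx": 0, "ty": 0, "tz": 0, "wx": 0, "wy": 0, "wz": 0, "jaw": -1},
], force=30)

```text
t: 4.4
tcp_pos: [0.5708, 0.0445, 0.1534]
ee_rot: [[0.995, -0.096, 0.0], [-0.096, -0.995, -0.0], [0.0, 0.0, -1.0]]
ft_force: [0.2, 0.0, 0.0]
grip_width: -0.007
grip_force: 0.0
```

Run:
```python
from workcell import env
import numpy as np
s=env.state();print(s['q'],s['tcp_pos'],s['grip_width'],s['grip_force'])
# arc about hinge: filter-frame dx (towards -x) and dz per step, from 0 to 1.771
n=24;a=-.2+np.linspace(0,1.771,n+1)
x=.12*np.sin(a);z=.12*np.cos(a)
print(np.c_[-np.diff(x)*100,-np.diff(z)*100].round(2).tolist())
```

```text
[  28.22193499   28.72241817  -46.23952655  102.23124119   23.81798583
   59.28604139 -122.4713872 ] [0.57082054 0.0445182  0.15340508] -0.007250711551846061 0.0
[[-0.87, -0.14], [-0.88, -0.08], [-0.89, -0.01], [-0.88, 0.05], [-0.88, 0.12], [-0.87, 0.18], [-0.85, 0.24], [-0.83, 0.31], [-0.81, 0.37], [-0.78, 0.43], [-0.74, 0.48], [-0.71, 0.53], [-0.66, 0.59], [-0.62, 0.63], [-0.57, 0.68], [-0.52, 0.72], [-0.47, 0.75], [-0.41, 0.79], [-0.35, 0.81], [-0.29, 0.84], [-0.23, 0.86], [-0.16, 0.87], [-0.1, 0.88], [-0.03, 0.88]]
```

```bash
python3 -c "
from workcell import env
import cv2,numpy as np
f=env.grab_frame('side');g=env.grab_frame('top')
a=cv2.resize(f['image'][150:310,240:400],(400,400),interpolation=2);b=cv2.resize(g['image'][180:300,250:370],(400,400),interpolation=2)
cv2.imwrite('pics/s2.png',np.hstack([a,b]))"
```

```text
(no output)
```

View pics/s2.png

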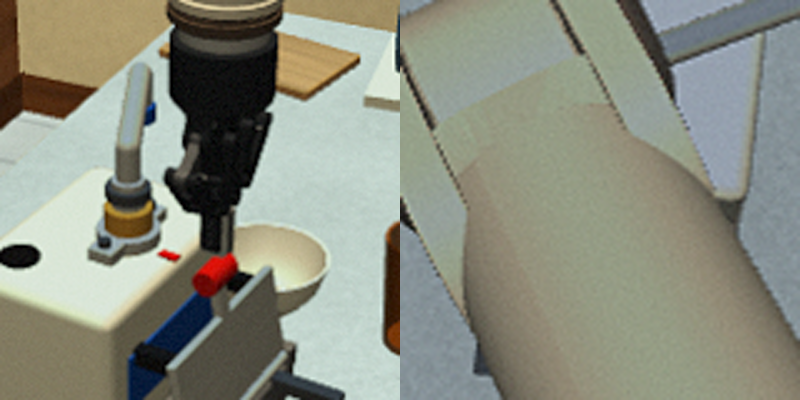

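The fingers closed just above/behind the red roller (left crop: fingertips (217,250), roller (217,272)). I'll check where the reported TCP projects in the side view.

Run:
```python
from workcell import env
from h import *
import pickle
f=pickle.load(open("side0.pkl","rb"))
s=env.state();print(s['tcp_pos'])
for X in [s['tcp_pos'],s['tcp_pos']+[0,0,.019],(.569,.044,.168)]:
    u=proj(f,X)[0];print(u,(u-[240,150])*2.5)
# handle from side+top rays (red centroids)
fs=[(n,pickle.load(open(n+"0.pkl","rb"))) for n in("side","top")]
A=[];b=[]
for n,g in fs:
    im=g["image"].astype(int);m=(im[...,2]>130)&(im[...,1]<60)&(im[...,0]<60)
    k,l,st,ce=cv2.connectedComponentsWithStats(m.astype(np.uint8))
    for i in range(1,k):
        if st[i,4]>15:
            u,v=ce[i];d=g["depth"][l==i];print(n,st[i],ce[i],np.median(d))
            if (n=="side" and abs(u-327)<8 and abs(v-260)<8)or(n=="top" and abs(u-303)<6 and abs(v-251)<6):
                c,dd=ray(g,u,v);dd/=np.linalg.norm(dd);P=np.eye(3)-np.outer(dd,dd);A.append(P);b.append(P@c)
                c,r=ray(g,u,v);print("depth pt",c+r*np.median(d))
print(np.linalg.lstsq(np.vstack(A),np.hstack(b),rcond=None))
```

```text
[0.57080354 0.04449449 0.15334578]
[325.11849226 265.45804865] [212.79623066 288.64512161]
[325.40784753 256.98613874] [213.51961882 267.46534686]
[326.33259079 259.02644919] [215.83147698 272.56612299]
side [319 250  16  13 107] [326.61682243 255.86915888] 1.052236
depth pt [0.56789857 0.04597538 0.17646364]
side [ 303  376   68   53 2902] [337.76533425 402.02033081] 0.85194653
top [304 227   3   7  19] [304.89473684 229.78947368] 0.8943993
top [294 245  17  10 128] [302.484375  249.7265625] 0.88363206
depth pt [0.56847178 0.04421663 0.17743997]
(array([0.56863902, 0.04432601, 0.17533025]), array([2.1409382e-08]), np.int32(3), array([1.41421356, 1.23283174, 0.69291117]))
```

Run:
```python
from workcell import env
from h import *
f=env.grab_frame('side');im=f["image"];d=f["depth"]
old=__import__("pickle").load(open("side0.pkl","rb"))
for v in range(226,275,3):
    r=[]
    for u in (320,324,327,330,334):
        c,k=ray(f,u,v);X=c+k*d[v,u];r.append((X*1000).round().astype(int).tolist()+im[v,u].tolist())
    print(v,r)
```

```text
226 [[563, 95, 267, 16, 13, 11], [561, 81, 260, 13, 17, 7], [565, 58, 247, 22, 19, 21], [558, 61, 250, 11, 16, 15], [558, 40, 240, 8, 10, 8]]
229 [[562, 98, 263, 14, 11, 7], [561, 82, 255, 16, 14, 16], [568, 49, 236, 24, 23, 23], [559, 56, 242, 11, 11, 8], [558, 40, 234, 11, 12, 13]]
232 [[565, 89, 251, 17, 18, 14], [561, 81, 248, 11, 9, 13], [560, 68, 241, 19, 20, 19], [560, 55, 235, 18, 19, 18], [556, 45, 230, 107, 112, 101]]
235 [[571, 75, 236, 22, 25, 23], [561, 81, 242, 14, 15, 14], [559, 70, 237, 11, 6, 7], [559, 57, 230, 11, 16, 14], [558, 37, 219, 161, 168, 154]]
238 [[608, -20, 170, 98, 110, 103], [570, 57, 220, 24, 22, 24], [564, 58, 223, 5, 4, 7], [560, 52, 220, 66, 77, 81], [681, -299, 0, 175, 181, 164]]
241 [[581, 49, 207, 84, 97, 87], [570, 56, 214, 19, 20, 19], [564, 56, 215, 12, 11, 13], [561, 51, 213, 69, 80, 83], [644, -199, 55, 130, 162, 165]]
244 [[581, 48, 200, 45, 53, 53], [570, 56, 207, 12, 14, 14], [563, 58, 210, 13, 12, 15], [561, 49, 206, 62, 74, 76], [643, -196, 49, 119, 149, 158]]
247 [[578, 55, 198, 32, 40, 38], [571, 52, 198, 24, 23, 20], [564, 56, 202, 
[... 693 characters left out ...]
08], [567, 61, 172, 11, 11, 114], [562, 59, 173, 6, 13, 120], [559, 50, 168, 3, 3, 67], [574, -12, 126, 15, 14, 13]]
265 [[575, 60, 163, 8, 12, 103], [251, 875, 743, 11, 16, 107], [560, 64, 169, 0, 7, 60], [562, 42, 155, 55, 65, 64], [573, -12, 120, 10, 4, 9]]
268 [[574, 61, 157, 41, 19, 49], [565, 64, 161, 39, 41, 85], [564, 53, 155, 73, 84, 89], [561, 45, 151, 65, 75, 79], [609, -111, 42, 150, 155, 141]]
271 [[595, 10, 113, 55, 26, 7], [592, -6, 103, 65, 57, 56], [564, 50, 146, 71, 85, 89], [560, 45, 144, 60, 72, 78], [558, 29, 135, 150, 161, 141]]
274 [[594, 10, 106, 57, 27, 10], [593, -8, 95, 58, 34, 23], [564, 51, 140, 71, 84, 91], [559, 47, 138, 63, 75, 79], [556, 33, 131, 64, 76, 81]]
```

Run:
```python
from workcell import env
from h import *
import pickle
f=pickle.load(open("side0.pkl","rb"))
t=np.array([.16486,-.62801,.19734]);R=np.array([[.967,.254,0],[.254,-.967,0],[0,0,-1]])
for y in(-.05,0,.05):
  for z in(0,-.013,-.04,-.06): print(y,z,proj(f,t+R@[0,y,z])[0].round())
im=f["image"][60:170,540:610];cv2.imwrite("pics/z.png",cv2.resize(im,None,fx=5,fy=5))
d=f["depth"]
for v in range(110,154,4):
    r=[]
    for u in range(560,584,3):
        c,k=ray(f,u,v);r.append(((c+k*d[v,u])*1000).round().astype(int).tolist())
    print(v,r)
```

```text
-0.05 0 [566. 166.]
-0.05 -0.013 [567. 162.]
-0.05 -0.04 [569. 152.]
-0.05 -0.06 [570. 145.]
0 0 [561. 159.]
0 -0.013 [562. 154.]
0 -0.04 [564. 145.]
0 -0.06 [566. 138.]
0.05 0 [557. 152.]
0.05 -0.013 [558. 148.]
0.05 -0.04 [560. 138.]
0.05 -0.06 [561. 131.]
110 [[192, -689, 312], [186, -637, 328], [180, -610, 337], [173, -609, 338], [166, -598, 343], [159, -598, 344], [152, -593, 347], [92, -1310, 155]]
114 [[190, -687, 301], [184, -638, 317], [178, -604, 328], [171, -610, 328], [164, -589, 335], [159, -560, 344], [152, -562, 345], [144, -565, 346]]
118 [[188, -673, 295], [181, -660, 300], [175, -626, 311], [169, -597, 321], [162, -600, 322], [157, -559, 335], [150, -561, 336], [142, -562, 337]]
122 [[160, -1300, 97], [179, -670, 286], [174, -598, 309], [168, -584, 314], [161, -569, 320], [251, 875, 743], [148, -560, 326], [140, -562, 327]]
126 [[184, -667, 275], [176, -673, 274], [168, -675, 275], [166, -582, 305], [160, -565, 311], [151, -591, 305], [145, -560, 316], [138, -561, 317]]
130 [[182, -670, 263], [174, -665, 266], [166, -672, 265], [164, -580, 295], [158, -560, 303], [99, -1299, 78], [141, -586, 298], [136, -558, 308]]
134 [[180, -670, 252], [172, -672, 252], [128, -1304, 54], [162, -578, 285], [156, -557, 293], [148, -561, 294], [142, -553, 298], [134, -555, 299]]
138 [[148, -1301, 35], [136, -1300, 37], [126, -1293, 42], [160, -579, 275], [152, -583, 275], [145, -579, 278], [81, -1297, 50], [71, -1294, 53]]
142 [[144, -1297, 21], [134, -1283, 27], [122, -1308, 21], [158, -576, 265], [150, -577, 266], [142, -582, 266], [78, -1303, 32], [66, -1307, 33]]
146 [[141, -1303, 3], [130, -1298, 7], [163, -575, 253], [156, -574, 255], [148, -574, 257], [86, -1298, 16], [75, -1293, 20], [64, -1296, 21]]
150 [[138, -1294, -10], [126, -1303, -11], [251, 875, 743], [105, -1292, -2], [93, -1300, -3], [81, -1313, -5], [72, -1294, 4], [60, -1299, 5]]
```

View pics/z.png

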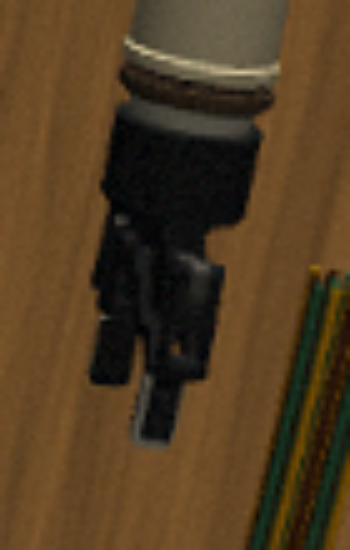

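The tips, closed and open alike, measure about 38 mm behind the reported TCP. The camera depth and the empty closure agree on this, so I go 38 mm lower than reported values suggest. Open, descend 4.4 cm, close.

Request:
send_rows([
  {"tx": -0.15, "ty": 0, "tz": 0, "wx": 0, "wy": 0, "wz": 0, "jaw": 1},
  {"tx": 0, "ty": 0, "tz": 0, "wx": 0, "wy": 0, "wz": 0, "jaw": 1},
  {"tx": 0, "ty": 0, "tz": 0, "wx": 0, "wy": 0, "wz": 0, "jaw": 1},
  {"tx": 0, "ty": 0, "tz": 0, "wx": 0, "wy": 0, "wz": 0, "jaw": 1},
  {"tx": 0, "ty": 0, "tz": 0.5, "wx": 0, "wy": 0, "wz": 0, "jaw": 1},
  {"tx": 0, "ty": 0, "tz": 1, "wx": 0, "wy": 0, "wz": 0, "jaw": 1},
  {"tx": 0, "ty": 0, "tz": 1, "wx": 0, "wy": 0, "wz": 0, "jaw": 1},
  {"tx": 0, "ty": 0, "tz": 1, "wx": 0, "wy": 0, "wz": 0, "jaw": 1},
  {"tx": 0, "ty": 0, "tz": 0.9, "wx": 0, "wy": 0, "wz": 0, "jaw": 1},
  {"tx": 0, "ty": 0, "tz": 0, "wx": 0, "wy": 0, "wz": 0, "jaw": 1},
])

```text
t: 5.8
tcp_pos: [0.5686, 0.0446, 0.1083]
ee_rot: [[0.995, -0.096, -0.002], [-0.096, -0.995, 0.0], [-0.002, 0.0, -1.0]]
ft_force: [-1.0, -0.0, -0.2]
grip_width: 1.002
grip_force: 0.0
```

Request:
send_rows([
  {"tx": 0, "ty": 0, "tz": 0, "wx": 0, "wy": 0, "wz": 0, "jaw": -1},
  {"tx": 0, "ty": 0, "tz": 0, "wx": 0, "wy": 0, "wz": 0, "jaw": -1},
  {"tx": 0, "ty": 0, "tz": 0, "wx": 0, "wy": 0, "wz": 0, "jaw": -1},
  {"tx": 0, "ty": 0, "tz": 0, "wx": 0, "wy": 0, "wz": 0, "jaw": -1},
  {"tx": 0, "ty": 0, "tz": 0, "wx": 0, "wy": 0, "wz": 0, "jaw": -1},
], force=30)

```text
t: 6.42
tcp_pos: [0.5699, 0.0465, 0.1102]
ee_rot: [[0.995, -0.095, 0.002], [-0.095, -0.995, 0.002], [0.001, -0.002, -1.0]]
ft_force: [-0.3, 5.5, 5.5]
grip_width: 0.412
grip_force: 33.0
```

Request:
send_rows([
  {"tx": -0.87, "ty": 0, "tz": -0.14, "wx": 0, "wy": 0, "wz": 0, "jaw": -1},
  {"tx": -0.88, "ty": 0, "tz": -0.08, "wx": 0, "wy": 0, "wz": 0, "jaw": -1},
  {"tx": -0.89, "ty": 0, "tz": -0.01, "wx": 0, "wy": 0, "wz": 0, "jaw": -1},
  {"tx": -0.88, "ty": 0, "tz": 0.05, "wx": 0, "wy": 0, "wz": 0, "jaw": -1},
  {"tx": -0.88, "ty": 0, "tz": 0.12, "wx": 0, "wy": 0, "wz": 0, "jaw": -1},
  {"tx": -0.87, "ty": 0, "tz": 0.18, "wx": 0, "wy": 0, "wz": 0, "jaw": -1},
  {"tx": -0.85, "ty": 0, "tz": 0.24, "wx": 0, "wy": 0, "wz": 0, "jaw": -1},
  {"tx": -0.83, "ty": 0, "tz": 0.31, "wx": 0, "wy": 0, "wz": 0, "jaw": -1},
])

```text
t: 7.42
tcp_pos: [0.5021, 0.0539, 0.1037]
ee_rot: [[0.995, -0.095, 0.005], [-0.095, -0.995, 0.003], [0.005, -0.004, -1.0]]
ft_force: [2.0, 8.9, 1.5]
grip_width: 0.422
grip_force: 33.1
```

```bash
python3 -c "
from workcell import env
s=env.state();print(s['q'],s['tcp_pos'],s['ft_force'])"
```

```text
[  29.13464562   25.99423499  -46.61221257  113.98137791   24.4806852
   49.841901   -126.11839745] [0.50213701 0.05391442 0.10372596] [1.99661682 8.88377735 1.47978967]
```

Request:
send_rows([
  {"tx": -0.81, "ty": -0.1, "tz": 0.37, "wx": 0, "wy": 0, "wz": 0, "jaw": -1},
  {"tx": -0.78, "ty": -0.1, "tz": 0.43, "wx": 0, "wy": 0, "wz": 0, "jaw": -1},
  {"tx": -0.74, "ty": 0, "tz": 0.48, "wx": 0, "wy": 0, "wz": 0, "jaw": -1},
  {"tx": -0.71, "ty": 0, "tz": 0.53, "wx": 0, "wy": 0, "wz": 0, "jaw": -1},
  {"tx": -0.66, "ty": 0, "tz": 0.59, "wx": 0, "wy": 0, "wz": 0, "jaw": -1},
  {"tx": -0.62, "ty": 0, "tz": 0.63, "wx": 0, "wy": 0, "wz": 0, "jaw": -1},
  {"tx": -0.57, "ty": 0, "tz": 0.68, "wx": 0, "wy": 0, "wz": 0, "jaw": -1},
  {"tx": -0.52, "ty": 0, "tz": 0.72, "wx": 0, "wy": 0, "wz": 0, "jaw": -1},
])

```text
t: 8.43
tcp_pos: [0.447, 0.0599, 0.0582]
ee_rot: [[0.995, -0.095, 0.002], [-0.095, -0.995, 0.002], [0.002, -0.002, -1.0]]
ft_force: [2.0, 7.3, 0.6]
grip_width: 0.419
grip_force: 34.6
```

Request:
send_rows([
  {"tx": -0.47, "ty": 0, "tz": 0.75, "wx": 0, "wy": 0, "wz": 0, "jaw": -1},
  {"tx": -0.41, "ty": 0, "tz": 0.79, "wx": 0, "wy": 0, "wz": 0, "jaw": -1},
  {"tx": -0.35, "ty": 0, "tz": 0.81, "wx": 0, "wy": 0, "wz": 0, "jaw": -1},
  {"tx": -0.29, "ty": 0, "tz": 0.84, "wx": 0, "wy": 0, "wz": 0, "jaw": -1},
  {"tx": -0.23, "ty": 0, "tz": 0.86, "wx": 0, "wy": 0, "wz": 0, "jaw": -1},
  {"tx": -0.16, "ty": 0, "tz": 0.87, "wx": 0, "wy": 0, "wz": 0, "jaw": -1},
  {"tx": 0, "ty": 0, "tz": 0, "wx": 0, "wy": 0, "wz": 0, "jaw": -1},
])

```text
t: 9.3
tcp_pos: [0.428, 0.062, 0.0087]
ee_rot: [[0.995, -0.095, 0.001], [-0.095, -0.995, 0.003], [0.001, -0.003, -1.0]]
ft_force: [2.6, 7.1, -0.7]
grip_width: 0.419
grip_force: 35.3
```

Request:
send_rows([
  {"tx": -0.05, "ty": 0, "tz": 0.4, "wx": 0, "wy": 0, "wz": 0, "jaw": -1},
  {"tx": -0.05, "ty": 0, "tz": 0.4, "wx": 0, "wy": 0, "wz": 0, "jaw": -1},
  {"tx": -0.02, "ty": 0, "tz": 0.4, "wx": 0, "wy": 0, "wz": 0, "jaw": -1},
  {"tx": 0, "ty": 0, "tz": 0.3, "wx": 0, "wy": 0, "wz": 0, "jaw": -1},
  {"tx": 0, "ty": 0, "tz": 0, "wx": 0, "wy": 0, "wz": 0, "jaw": -1},
])

```text
t: 9.93
tcp_pos: [0.4269, 0.0621, -0.006]
ee_rot: [[0.995, -0.095, 0.002], [-0.095, -0.995, 0.003], [0.001, -0.003, -1.0]]
ft_force: [1.7, 7.9, 0.6]
grip_width: 0.417
grip_force: 35.6
```

Request:
send_rows([
  {"tx": 0, "ty": 0, "tz": 0.15, "wx": 0, "wy": 0, "wz": 0, "jaw": -1},
  {"tx": 0, "ty": 0, "tz": 0.15, "wx": 0, "wy": 0, "wz": 0, "jaw": -1},
  {"tx": 0, "ty": 0, "tz": 0.1, "wx": 0, "wy": 0, "wz": 0, "jaw": -1},
  {"tx": 0, "ty": 0, "tz": 0, "wx": 0, "wy": 0, "wz": 0, "jaw": -1},
])

```text
t: 10.42
tcp_pos: [0.4269, 0.0621, -0.0099]
ee_rot: [[0.995, -0.095, 0.002], [-0.095, -0.995, 0.003], [0.001, -0.003, -1.0]]
ft_force: [0.1, 7.7, 1.0]
grip_width: 0.415
grip_force: 35.7
```

Request:
send_rows([
  {"tx": 0, "ty": 0, "tz": 0.1, "wx": 0, "wy": 0, "wz": 0, "jaw": -1},
  {"tx": 0, "ty": 0, "tz": 0.1, "wx": 0, "wy": 0, "wz": 0, "jaw": -1},
  {"tx": 0, "ty": 0, "tz": 0.1, "wx": 0, "wy": 0, "wz": 0, "jaw": -1},
  {"tx": 0, "ty": 0, "tz": 0, "wx": 0, "wy": 0, "wz": 0, "jaw": -1},
])

```text
t: 10.92
tcp_pos: [0.427, 0.0619, -0.0108]
ee_rot: [[0.995, -0.095, 0.003], [-0.095, -0.995, -0.0], [0.003, 0.0, -1.0]]
ft_force: [-9.4, 6.6, 39.3]
grip_width: 0.415
grip_force: 39.6
```

Run:
```python
from workcell import env
from h import *
f=env.grab_frame('side');s=env.state();print(s['q'],s['tcp_pos'],s['ft_force'])
cv2.imwrite('pics/s3.png',cv2.resize(f['image'][200:380,260:440],(600,600),interpolation=2))
```

```text
[  20.71853835   31.11290776  -38.12239371  126.7263478    35.96461587
   33.00030958 -139.89760581] [ 0.42699701  0.06192945 -0.01078049] [-8.91849748  6.4765765  39.22524351]
```

View pics/s3.png

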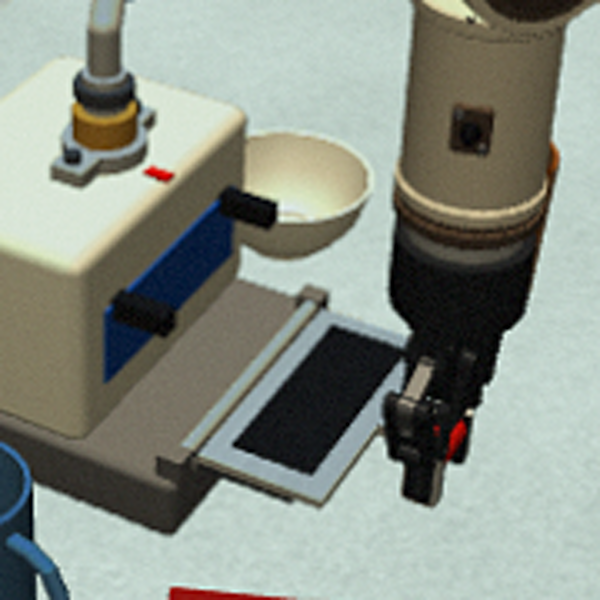

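Shelf lies level on its stops (handle in the fingers at crop (455,440), plate flat). Ease off, release, lift.

Request:
send_rows([
  {"tx": 0, "ty": 0, "tz": -0.25, "wx": 0, "wy": 0, "wz": 0, "jaw": -1},
  {"tx": 0, "ty": 0, "tz": 0, "wx": 0, "wy": 0, "wz": 0, "jaw": 0.3},
  {"tx": 0, "ty": 0, "tz": 0, "wx": 0, "wy": 0, "wz": 0, "jaw": 0.3},
  {"tx": 0, "ty": 0, "tz": 0, "wx": 0, "wy": 0, "wz": 0, "jaw": 0.3},
  {"tx": 0, "ty": 0, "tz": -1, "wx": 0, "wy": 0, "wz": 0, "jaw": 0.3},
  {"tx": 0, "ty": 0, "tz": -3, "wx": 0, "wy": 0, "wz": 0, "jaw": 0.3},
  {"tx": 0, "ty": 0, "tz": -5, "wx": 0, "wy": 0, "wz": 0, "jaw": 0.3},
  {"tx": 0, "ty": 0, "tz": -5, "wx": 0, "wy": 0, "wz": 0, "jaw": 0.3},
  {"tx": 0, "ty": 0, "tz": -5, "wx": 0, "wy": 0, "wz": 0, "jaw": 0.3},
  {"tx": 0, "ty": 0, "tz": -5, "wx": 0, "wy": 0, "wz": 0, "jaw": 0.3},
])

```text
t: 12.22
tcp_pos: [0.4256, 0.0606, 0.2315]
ee_rot: [[0.995, -0.095, -0.0], [-0.095, -0.995, -0.0], [-0.0, 0.0, -1.0]]
ft_force: [0.3, -1.6, 0.1]
grip_width: 0.648
grip_force: 0.0
```

Request:
send_rows([
  {"tx": 0, "ty": 0, "tz": -4, "wx": 0, "wy": 0, "wz": 0, "jaw": 0.3},
  {"tx": 0, "ty": 0, "tz": 0, "wx": 0, "wy": 0, "wz": 0.18, "jaw": 0.3},
  {"tx": 0, "ty": 0, "tz": 0, "wx": 0, "wy": 0, "wz": 0.18, "jaw": 0.3},
  {"tx": 0, "ty": 0, "tz": 0, "wx": 0, "wy": 0, "wz": 0.18, "jaw": 0.3},
  {"tx": 0, "ty": 0, "tz": 0, "wx": 0, "wy": 0, "wz": 0.18, "jaw": 0.3},
  {"tx": 0, "ty": 0, "tz": 0, "wx": 0, "wy": 0, "wz": 0.18, "jaw": 0.3},
  {"tx": 0, "ty": 0, "tz": 0, "wx": 0, "wy": 0, "wz": 0.18, "jaw": 0.3},
])

```text
t: 13.1
tcp_pos: [0.42, 0.0616, 0.2824]
ee_rot: [[0.669, -0.743, 0.024], [-0.744, -0.668, 0.014], [0.005, -0.027, -1.0]]
ft_force: [-0.3, -0.7, 1.4]
grip_width: 0.651
grip_force: 0.0
```

```bash
cat > go.py <<'E'
from workcell import env
import numpy as np,sys
s=env.state();R=s['ee_rot'];print(s['q'].round(1),s['tcp_pos'].round(4),'yaw',np.arctan2(R[1,0],R[0,0]),s['ft_force'].round(1),s['wrist_torque'].round(2))
if len(sys.argv)>1: print("tool shift cm",(R.T@(np.array(eval(sys.argv[1]))-s['tcp_pos'])*100).round(2))
E
python3 go.py .6805,-.0567,.26
```

```text
[  56.4   -2.1  -65.2  113.1   -2.8   66.4 -145.8] [0.42   0.0616 0.2824] yaw -0.8385523550256414 [-0.3 -0.7  1.4] [-0.04  0.04 -0.02]
tool shift cm [ 26.2  -11.39   2.69]
```

Request:
send_rows([
  {"tx": 0, "ty": 0, "tz": 0, "wx": 0, "wy": 0, "wz": -0.185, "jaw": 1},
  {"tx": 0, "ty": 0, "tz": 0, "wx": 0, "wy": 0, "wz": -0.185, "jaw": 1},
  {"tx": 0, "ty": 0, "tz": 0, "wx": 0, "wy": 0, "wz": -0.185, "jaw": 1},
  {"tx": 0, "ty": 0, "tz": 0, "wx": 0, "wy": 0, "wz": -0.185, "jaw": 1},
  {"tx": 0, "ty": 0, "tz": 0, "wx": 0, "wy": 0, "wz": -0.185, "jaw": 1},
  {"tx": 0, "ty": 0, "tz": 0, "wx": 0, "wy": 0, "wz": -0.185, "jaw": 1},
  {"tx": 0, "ty": 0, "tz": 0, "wx": 0, "wy": 0, "wz": -0.185, "jaw": 1},
  {"tx": 0, "ty": 0, "tz": 0, "wx": 0, "wy": 0, "wz": -0.185, "jaw": 1},
])

```text
t: 14.1
tcp_pos: [0.4206, 0.0575, 0.2823]
ee_rot: [[0.802, 0.597, 0.024], [0.597, -0.802, 0.013], [0.027, 0.003, -1.0]]
ft_force: [0.2, -0.2, 1.5]
grip_width: 1.002
grip_force: 0.0
```

Request:
send_rows([
  {"tx": 0, "ty": 0, "tz": 0, "wx": 0, "wy": 0, "wz": -0.185, "jaw": 1},
  {"tx": 0, "ty": 0, "tz": 0, "wx": 0, "wy": 0, "wz": -0.185, "jaw": 1},
  {"tx": 0, "ty": 0, "tz": 0, "wx": 0, "wy": 0, "wz": -0.185, "jaw": 1},
  {"tx": 0, "ty": 0, "tz": 0, "wx": 0, "wy": 0, "wz": -0.185, "jaw": 1},
  {"tx": 0, "ty": 0, "tz": 0, "wx": 0, "wy": 0, "wz": -0.185, "jaw": 1},
  {"tx": 0, "ty": 0, "tz": 0, "wx": 0, "wy": 0, "wz": -0.185, "jaw": 1},
  {"tx": 0, "ty": 0, "tz": 0, "wx": 0, "wy": 0, "wz": -0.185, "jaw": 1},
])

```text
t: 14.98
tcp_pos: [0.4206, 0.0575, 0.2824]
ee_rot: [[-0.356, 0.934, 0.024], [0.935, 0.356, 0.013], [0.004, 0.027, -1.0]]
ft_force: [0.4, -0.1, 0.2]
grip_width: 1.002
grip_force: 0.0
```

```bash
python3 go.py .6805,-.0567,.27
```

```text
[ 50.4  -1.9 -59.1 113.2  -2.4  66.3  13.1] [0.4206 0.0575 0.2824] yaw 1.9346675257903247 [ 0.4 -0.1  0.2] [ 0.01 -0.    0.03]
tool shift cm [-19.92  20.18   1.7 ]
```

Request:
send_rows([
  {"tx": 0, "ty": 0, "tz": 0, "wx": 0.027, "wy": -0.004, "wz": 0, "jaw": 1},
  {"tx": -3.3, "ty": 3.35, "tz": 0, "wx": 0, "wy": 0, "wz": 0, "jaw": 1},
  {"tx": -3.3, "ty": 3.35, "tz": 0, "wx": 0, "wy": 0, "wz": 0, "jaw": 1},
  {"tx": -3.3, "ty": 3.35, "tz": 0, "wx": 0, "wy": 0, "wz": 0, "jaw": 1},
  {"tx": -3.3, "ty": 3.35, "tz": 0, "wx": 0, "wy": 0, "wz": 0, "jaw": 1},
  {"tx": -3.3, "ty": 3.35, "tz": 0, "wx": 0, "wy": 0, "wz": 0, "jaw": 1},
  {"tx": -3.3, "ty": 3.35, "tz": 0, "wx": 0, "wy": 0, "wz": 0, "jaw": 1},
  {"tx": 0, "ty": 0, "tz": 0, "wx": 0, "wy": 0, "wz": 0, "jaw": 1},
])

```text
t: 15.98
tcp_pos: [0.68, -0.0606, 0.2805]
ee_rot: [[-0.346, 0.938, -0.001], [0.938, 0.346, 0.002], [0.003, -0.001, -1.0]]
ft_force: [-0.7, 0.2, -0.0]
grip_width: 1.003
grip_force: 0.0
```

```bash
python3 go.py .6805,-.0567,.197
python3 - <<'E'
from workcell import env
import cv2,numpy as np
f=env.grab_frame('side')
cv2.imwrite('pics/s4.png',cv2.resize(f['image'][130:310,230:430],(666,600),interpolation=2))
E
```

```text
[ 34.6  35.4 -51.3  77.1  27.1  80.1   4.3] [ 0.68   -0.0606  0.2805] yaw 1.9240745667859895 [-0.7  0.2 -0. ] [-0.01  0.06  0.02]
tool shift cm [0.33 0.18 8.35]
```

View pics/s4.png

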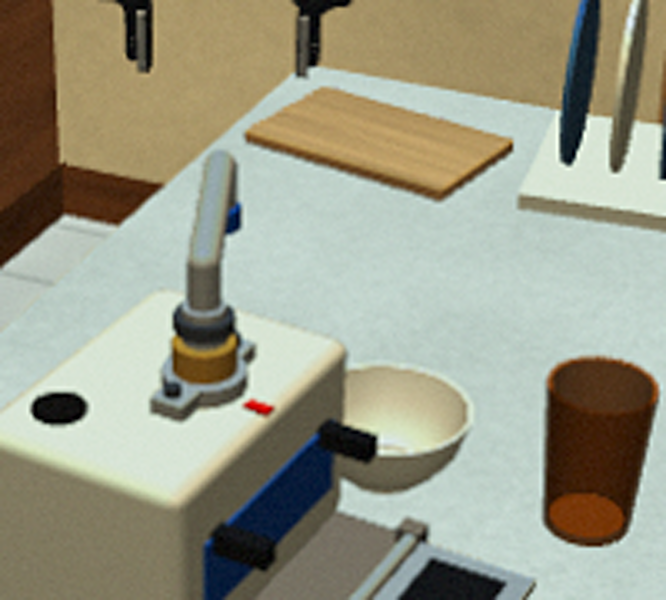

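Open fingers (crop (143,70) and (303,75)) straddle the spout arm (218,180). Descend and close gently.

Request:
send_rows([
  {"tx": 0.3, "ty": 0.2, "tz": 2, "wx": 0, "wy": 0, "wz": -0.012, "jaw": 1},
  {"tx": 0, "ty": 0, "tz": 2, "wx": 0, "wy": 0, "wz": 0, "jaw": 1},
  {"tx": 0, "ty": 0, "tz": 2, "wx": 0, "wy": 0, "wz": 0, "jaw": 1},
  {"tx": 0, "ty": 0, "tz": 1.5, "wx": 0, "wy": 0, "wz": 0, "jaw": 1},
  {"tx": 0, "ty": 0, "tz": 0.9, "wx": 0, "wy": 0, "wz": 0, "jaw": 1},
  {"tx": 0, "ty": 0, "tz": 0, "wx": 0, "wy": 0, "wz": 0, "jaw": -1},
  {"tx": 0, "ty": 0, "tz": 0, "wx": 0, "wy": 0, "wz": 0, "jaw": -1},
  {"tx": 0, "ty": 0, "tz": 0, "wx": 0, "wy": 0, "wz": 0, "jaw": -1},
  {"tx": 0, "ty": 0, "tz": 0, "wx": 0, "wy": 0, "wz": 0, "jaw": -1},
  {"tx": 0, "ty": 0, "tz": 0, "wx": 0, "wy": 0, "wz": 0, "jaw": -1},
], force=25)

```text
t: 17.27
tcp_pos: [0.6804, -0.0543, 0.199]
ee_rot: [[-0.36, 0.933, 0.002], [0.933, 0.36, 0.001], [0.0, 0.003, -1.0]]
ft_force: [1.9, -0.2, 2.0]
grip_width: 0.211
grip_force: 24.7
```

```bash
python3 go.py .6805,-.0567,.195
```

```text
[ 33.9  38.7 -49.7  83.1  30.   72.    2.3] [ 0.6804 -0.0543  0.199 ] yaw 1.939435523456826 [ 1.9 -0.2  2. ] [ 0.12 -0.42 -0.16]
tool shift cm [-0.23 -0.08  0.4 ]
```

Request:
send_rows([
  {"tx": 0.01, "ty": -0.39, "tz": 0, "wx": 0, "wy": 0, "wz": 0.04, "jaw": -1},
  {"tx": 0.03, "ty": -0.78, "tz": 0.01, "wx": 0, "wy": 0, "wz": 0.08, "jaw": -1},
  {"tx": 0.03, "ty": -0.78, "tz": 0.01, "wx": 0, "wy": 0, "wz": 0.08, "jaw": -1},
  {"tx": 0.03, "ty": -0.78, "tz": 0.01, "wx": 0, "wy": 0, "wz": 0.08, "jaw": -1},
  {"tx": 0.03, "ty": -0.78, "tz": 0.01, "wx": 0, "wy": 0, "wz": 0.08, "jaw": -1},
  {"tx": 0.03, "ty": -0.78, "tz": 0.01, "wx": 0, "wy": 0, "wz": 0.08, "jaw": -1},
])

```text
t: 18.02
tcp_pos: [0.6382, -0.0602, 0.1983]
ee_rot: [[0.075, 0.997, 0.003], [0.997, -0.075, 0.002], [0.002, 0.003, -1.0]]
ft_force: [4.2, 1.9, 0.2]
grip_width: 0.215
grip_force: 24.3
```

```bash
cat >> go.py <<'E'
d=s['tcp_pos'][:2]-[.6448,.0367];a=np.arctan2(d[1],d[0]);yaw=np.arctan2(R[1,0],R[0,0])
print("r",np.hypot(*d),"angle to go",(a+.096+np.pi)%(2*np.pi),"tool to go",yaw+.096,"R",R[:,2].round(3),'grip',s['grip_width'],s['grip_force'])
E
python3 go.py
```

```text
[ 34.8  32.7 -45.8  89.9  24.7  67.7 -20.1] [ 0.6382 -0.0602  0.1983] yaw 1.496015541009368 [4.2 1.9 0.2] [ 0.35 -0.92  0.06]
r 0.09709082605527328 angle to go 1.5991409124339238 tool to go 1.5920155410093682 R [ 0.003  0.002 -1.   ] grip 0.21546823126668413 24.33335155248642
```

Working well (4–5 N as expected). Continue.

Request:
send_rows([
  {"tx": 0.03, "ty": -0.78, "tz": 0.01, "wx": 0, "wy": 0, "wz": 0.08, "jaw": -1},
  {"tx": 0.03, "ty": -0.78, "tz": 0.01, "wx": 0, "wy": 0, "wz": 0.08, "jaw": -1},
  {"tx": 0.03, "ty": -0.78, "tz": 0.01, "wx": 0, "wy": 0, "wz": 0.08, "jaw": -1},
  {"tx": 0.03, "ty": -0.78, "tz": 0.01, "wx": 0, "wy": 0, "wz": 0.08, "jaw": -1},
  {"tx": 0.03, "ty": -0.78, "tz": 0.01, "wx": 0, "wy": 0, "wz": 0.08, "jaw": -1},
  {"tx": 0.03, "ty": -0.78, "tz": 0.01, "wx": 0, "wy": 0, "wz": 0.08, "jaw": -1},
  {"tx": 0.03, "ty": -0.78, "tz": 0.01, "wx": 0, "wy": 0, "wz": 0.08, "jaw": -1},
  {"tx": 0.03, "ty": -0.78, "tz": 0.01, "wx": 0, "wy": 0, "wz": 0.08, "jaw": -1},
])

```text
t: 19.02
tcp_pos: [0.5817, -0.0365, 0.1974]
ee_rot: [[0.655, 0.756, 0.004], [0.756, -0.655, 0.002], [0.004, 0.001, -1.0]]
ft_force: [4.7, 3.1, -0.8]
grip_width: 0.214
grip_force: 24.4
```

```bash
python3 go.py
```

```text
[ 31.9  24.6 -39.9  98.7  17.4  62.8 -54.4] [ 0.5817 -0.0365  0.1974] yaw 0.8565951072438083 [ 4.7  3.1 -0.8] [ 0.43 -1.2   0.17]
r 0.09664270639870112 angle to go 0.9549610568618956 tool to go 0.9525951072438082 R [ 0.004  0.002 -1.   ] grip 0.21444676456639158 24.40567195415497
```

Request:
send_rows([
  {"tx": 0.03, "ty": -0.78, "tz": 0.01, "wx": 0, "wy": 0, "wz": 0.08, "jaw": -1},
  {"tx": 0.03, "ty": -0.78, "tz": 0.01, "wx": 0, "wy": 0, "wz": 0.08, "jaw": -1},
  {"tx": 0.03, "ty": -0.78, "tz": 0.01, "wx": 0, "wy": 0, "wz": 0.08, "jaw": -1},
  {"tx": 0.03, "ty": -0.78, "tz": 0.01, "wx": 0, "wy": 0, "wz": 0.08, "jaw": -1},
  {"tx": 0.03, "ty": -0.78, "tz": 0.01, "wx": 0, "wy": 0, "wz": 0.08, "jaw": -1},
  {"tx": 0.01, "ty": -0.49, "tz": 0, "wx": 0, "wy": 0, "wz": 0.05, "jaw": -1},
  {"tx": 0.01, "ty": -0.49, "tz": 0, "wx": 0, "wy": 0, "wz": 0.05, "jaw": -1},
  {"tx": 0.01, "ty": -0.49, "tz": 0, "wx": 0, "wy": 0, "wz": 0.05, "jaw": -1},
  {"tx": 0.01, "ty": -0.49, "tz": 0, "wx": 0, "wy": 0, "wz": 0.05, "jaw": -1},
  {"tx": 0.01, "ty": -0.49, "tz": 0, "wx": 0, "wy": 0, "wz": 0.05, "jaw": -1},
], force=35)

```text
t: 20.27
tcp_pos: [0.55, 0.0163, 0.1968]
ee_rot: [[0.978, 0.207, 0.004], [0.207, -0.978, 0.001], [0.004, 0.0, -1.0]]
ft_force: [6.8, 0.4, -1.5]
grip_width: 0.211
grip_force: 34.9
```

```bash
python3 go.py
```

```text
[ 23.5  19.8 -34.3 103.4  12.7  60.4 -93.6] [0.55   0.0163 0.1968] yaw 0.20807418737151442 [ 6.8  0.4 -1.5] [-0.03 -1.32  0.62]
r 0.09692951640417564 angle to go 0.30843867087971555 tool to go 0.3040741873715144 R [ 0.004  0.001 -1.   ] grip 0.21102361757330423 34.89009439945221
```

Request:
send_rows([
  {"tx": 0.01, "ty": -0.49, "tz": 0, "wx": 0, "wy": 0, "wz": 0.05, "jaw": -1},
  {"tx": 0.01, "ty": -0.49, "tz": 0, "wx": 0, "wy": 0, "wz": 0.05, "jaw": -1},
  {"tx": 0.01, "ty": -0.49, "tz": 0, "wx": 0, "wy": 0, "wz": 0.05, "jaw": -1},
  {"tx": 0.01, "ty": -0.39, "tz": 0, "wx": 0, "wy": 0, "wz": 0.04, "jaw": -1},
  {"tx": 0.01, "ty": -0.29, "tz": 0, "wx": 0, "wy": 0, "wz": 0.03, "jaw": -1},
  {"tx": 0.01, "ty": -0.29, "tz": 0, "wx": 0, "wy": 0, "wz": 0.03, "jaw": -1},
  {"tx": 0, "ty": 0, "tz": 0, "wx": 0, "wy": 0, "wz": 0, "jaw": -1},
], force=40)

```text
t: 21.15
tcp_pos: [0.5476, 0.0402, 0.1967]
ee_rot: [[0.999, -0.04, 0.003], [-0.04, -0.999, 0.0], [0.003, -0.0, -1.0]]
ft_force: [5.4, -0.4, -1.0]
grip_width: 0.204
grip_force: 39.8
```

```bash
python3 go.py
```

```text
[  19.3   19.4  -32.2  103.6   11.8   60.2 -109.6] [0.5476 0.0402 0.1967] yaw -0.040425562399268415 [ 5.4 -0.4 -1. ] [-0.07 -1.    0.68]
r 0.09724696676321096 angle to go 0.060178274838118995 tool to go 0.05557443760073159 R [ 0.003  0.    -1.   ] grip 0.20430542524848294 39.826072454452515
```

Request:
send_rows([
  {"tx": 0, "ty": -0.2, "tz": 0, "wx": 0, "wy": 0, "wz": 0.02, "jaw": -1},
  {"tx": 0, "ty": -0.1, "tz": 0, "wx": 0, "wy": 0, "wz": 0.01, "jaw": -1},
  {"tx": 0, "ty": 0, "tz": 0, "wx": 0, "wy": 0, "wz": 0, "jaw": -1},
  {"tx": 0, "ty": 0, "tz": 0, "wx": 0, "wy": 0, "wz": 0, "jaw": -1},
])

```text
t: 21.65
tcp_pos: [0.5477, 0.0428, 0.1967]
ee_rot: [[0.997, -0.071, 0.003], [-0.071, -0.997, 0.0], [0.003, -0.0, -1.0]]
ft_force: [5.8, -0.5, -0.2]
grip_width: 0.212
grip_force: 40.2
```

```bash
python3 go.py
```

```text
[  18.8   19.4  -31.9  103.5   11.7   60.2 -111.5] [0.5477 0.0428 0.1967] yaw -0.07076756455800935 [ 5.8 -0.5 -0.2] [-0.32 -1.04  0.76]
r 0.0972944905553187 angle to go 0.03310416023132845 tool to go 0.02523243544199065 R [ 0.003  0.    -1.   ] grip 0.21181554051646237 40.23719072341919
```

Request:
send_rows([
  {"tx": 0, "ty": 0, "tz": 0, "wx": 0, "wy": 0, "wz": 0, "jaw": 1},
  {"tx": 0, "ty": 0, "tz": 0, "wx": 0, "wy": 0, "wz": 0, "jaw": 1},
  {"tx": 0, "ty": 0, "tz": 0, "wx": 0, "wy": 0, "wz": 0, "jaw": 1},
  {"tx": 0, "ty": 0, "tz": -1, "wx": 0, "wy": 0, "wz": 0, "jaw": 1},
  {"tx": 0, "ty": 0, "tz": -3, "wx": 0, "wy": 0, "wz": 0, "jaw": 1},
  {"tx": 0, "ty": 0, "tz": -4, "wx": 0, "wy": 0, "wz": 0, "jaw": 1},
  {"tx": -3, "ty": 5, "tz": 0, "wx": 0, "wy": 0, "wz": 0, "jaw": 1},
  {"tx": -3, "ty": 5, "tz": 0, "wx": 0, "wy": 0, "wz": 0, "jaw": 1},
  {"tx": 0, "ty": 6, "tz": 0, "wx": 0, "wy": 0, "wz": 0, "jaw": 1},
  {"tx": 0, "ty": 6, "tz": 0, "wx": 0, "wy": 0, "wz": 0, "jaw": 1},
])

```text
t: 22.9
tcp_pos: [0.4712, -0.1736, 0.2776]
ee_rot: [[0.998, -0.07, 0.002], [-0.07, -0.998, -0.0], [0.002, 0.0, -1.0]]
ft_force: [1.6, -0.1, -0.8]
grip_width: 1.002
grip_force: 0.0
```

```bash
python3 go.py
python3 - <<'E'
from workcell import env
import cv2,pickle
f=env.grab_frame('top');pickle.dump(f,open('top1.pkl','wb'))
cv2.imwrite('pics/t5.png',cv2.resize(f['image'][165:305,240:400],None,fx=5,fy=5,interpolation=cv2.INTER_CUBIC)[:600])
E
```

```text
[ 39.3   8.6 -24.5 104.2   3.8  67.9 -80.4] [ 0.4712 -0.1736  0.2776] yaw -0.06985170589150187 [ 1.6 -0.1 -0.8] [-0.01 -0.09 -0.01]
r 0.2726713402730116 angle to go 0.9766610841260386 tool to go 0.02614829410849813 R [ 0.002 -0.    -1.   ] grip 1.0023935002544961 0.0
```

View pics/t5.png

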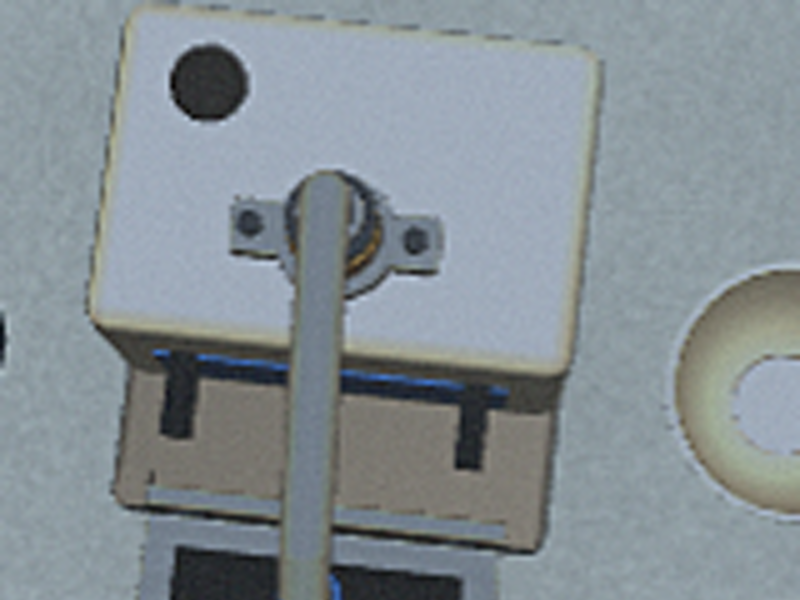

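Top view: the spout arm runs from its axis (crop 325,190) down over the mark to (305,560), nearly perpendicular to the housing front, and the shelf is down. I'll measure its direction against the filter's lines.

Run:
```python
from h import *
import pickle
f=pickle.load(open('top1.pkl','rb'))
P=lambda u,v,z:at_z(f,240+(u+.5)/5-.5,165+(v+.5)/5-.5,z)
# arm via depth: points with height .24-.27
d=f["depth"];pts=[]
for v in range(195,300):
    for u in range(285,325):
        c,k=ray(f,u,v);X=c+k*d[v,u]
        if .243<X[2]<.275:pts.append(X)
pts=np.array(pts);print(len(pts),pts.min(0),pts.max(0))
m=pts[(pts[:,0]<.625)&(pts[:,0]>.53)]
b=[];
for x in np.arange(.53,.625,.005):
    q=m[abs(m[:,0]-x)<.004];b.append((x,(q[:,1].max()+q[:,1].min())/2,q[:,1].mean()))
b=np.array(b)
for j in(1,2):
    s,o=np.polyfit(b[:,0],b[:,j],1);print("arm dir yaw offset",np.arctan(s),"y at axis x .6448",s*.6448+o,"y at mark",s*.609+o)
ang=lambda A,B:np.arctan2(*( (B-A)[[0,1]]*[1,-1]))   # direction of filter -y -> yaw
def yaw(p,q,z):
    D=P(*q,z)-P(*p,z);return np.arctan2(D[0],-D[1])*-1
print("holes",yaw((250,223),(415,241),.178),"back",yaw((150,8),(585,50),.168),"front",yaw((110,326),(560,373),.165),"hinge",yaw((150,493),(505,530),.054),"plinth",yaw((130,505),(530,549),.042))
for p,q in (((127,40),(95,300)),((600,75),(568,350))):
    D=P(*p,.168)-P(*q,.168);print("side edge",np.arctan2(D[1],D[0]))
```

```text
908 [0.49015224 0.02659771 0.24337513] [0.65224385 0.05093431 0.26445582]
arm dir yaw offset -0.04913282366946184 y at axis x .6448 0.035688772725415326 y at mark 0.037449144573515315
arm dir yaw offset -0.045013893394801344 y at axis x .6448 0.03563706869908401 y at mark 0.03724965539802948
holes 0.11046859356507804 back 0.10150260248768711 front 0.10355789309521587 hinge 0.10046147527469645 plinth 0.1059254218721266
side edge -0.09438139439097507
side edge -0.11961841595638127
```

Arm yaw ≈ -0.05, filter ≈ -0.103: about 0.045–0.05 rad short. Return along the same path, regrip and finish.

Request:
send_rows([
  {"tx": 0, "ty": -6, "tz": 0, "wx": 0, "wy": 0, "wz": 0, "jaw": 1},
  {"tx": 0, "ty": -6, "tz": 0, "wx": 0, "wy": 0, "wz": 0, "jaw": 1},
  {"tx": 3, "ty": -5, "tz": 0, "wx": 0, "wy": 0, "wz": 0, "jaw": 1},
  {"tx": 3, "ty": -5, "tz": 0, "wx": 0, "wy": 0, "wz": 0, "jaw": 1},
  {"tx": 0, "ty": 0, "tz": 0, "wx": 0, "wy": 0, "wz": 0, "jaw": 1},
])

```text
t: 23.58
tcp_pos: [0.548, 0.0495, 0.277]
ee_rot: [[0.998, -0.062, 0.001], [-0.062, -0.998, 0.005], [0.001, -0.005, -1.0]]
ft_force: [-0.3, -0.7, 0.6]
grip_width: 0.998
grip_force: 0.0
```

```bash
python3 go.py .5477,.0418,.1967
```

```text
[  20.6   15.3  -34.2   97.7    8.9   69.6 -109.3] [0.548  0.0495 0.277 ] yaw -0.06242054139705654 [-0.3 -0.7  0.6] [0.01 0.07 0.03]
tool shift cm [0.01 0.8  8.03]
r 0.09764641980599575 angle to go 6.24820289245149 tool to go 0.03357945860294346 R [ 0.001  0.005 -1.   ] grip 0.9981365111142403 0.0
```

Request:
send_rows([
  {"tx": 0, "ty": 0.3, "tz": 2, "wx": 0, "wy": 0, "wz": -0.015, "jaw": 1},
  {"tx": 0, "ty": 0, "tz": 3, "wx": 0, "wy": 0, "wz": 0, "jaw": 1},
  {"tx": 0, "ty": 0, "tz": 2, "wx": 0, "wy": 0, "wz": 0, "jaw": 1},
  {"tx": 0, "ty": 0, "tz": 1, "wx": 0, "wy": 0, "wz": 0, "jaw": 1},
  {"tx": 0, "ty": 0, "tz": 0, "wx": 0, "wy": 0, "wz": 0, "jaw": 1},
])

```text
t: 24.2
tcp_pos: [0.5463, 0.0399, 0.1964]
ee_rot: [[0.998, -0.056, -0.0], [-0.056, -0.998, 0.001], [-0.0, -0.001, -1.0]]
ft_force: [-0.2, 0.1, 0.4]
grip_width: 1.001
grip_force: 0.0
```

```bash
python3 go.py .5477,.0418,.1967
```

```text
[  20.    19.5  -33.   103.6   12.    60.4 -110.7] [0.5463 0.0399 0.1964] yaw -0.05595328266137325 [-0.2  0.1  0.4] [ 0.04 -0.   -0.01]
tool shift cm [ 0.13 -0.2  -0.03]
r 0.09860100428253654 angle to go 0.06349157526916294 tool to go 0.040046717338626754 R [-0.     0.001 -1.   ] grip 1.0014173494774123 0.0
```

Request:
send_rows([
  {"tx": 0, "ty": -0.15, "tz": 0, "wx": 0, "wy": 0, "wz": 0, "jaw": -1},
  {"tx": 0, "ty": 0, "tz": 0, "wx": 0, "wy": 0, "wz": 0, "jaw": -1},
  {"tx": 0, "ty": 0, "tz": 0, "wx": 0, "wy": 0, "wz": 0, "jaw": -1},
  {"tx": 0, "ty": 0, "tz": 0, "wx": 0, "wy": 0, "wz": 0, "jaw": -1},
  {"tx": 0, "ty": 0, "tz": 0, "wx": 0, "wy": 0, "wz": 0, "jaw": -1},
  {"tx": 0, "ty": 0, "tz": 0, "wx": 0, "wy": 0, "wz": 0, "jaw": -1},
])

```text
t: 24.95
tcp_pos: [0.5469, 0.0421, 0.1968]
ee_rot: [[0.998, -0.055, 0.001], [-0.055, -0.998, 0.001], [0.001, -0.001, -1.0]]
ft_force: [-0.2, 0.4, 3.1]
grip_width: 0.208
grip_force: 39.0
```

```bash
python3 go.py; python3 go.py
```

```text
[  19.9   19.5  -33.1  103.5   12.1   60.4 -110.9] [0.5469 0.0421 0.1968] yaw -0.054922134817430475 [-0.2  0.4  3.1] [0.13 0.22 0.17]
r 0.09807917662792985 angle to go 0.04064658901776674 tool to go 0.04107786518256953 R [ 0.001  0.001 -1.   ] grip 0.2080813989186124 38.979724645614624
[  19.9   19.5  -33.1  103.5   12.1   60.4 -110.9] [0.5469 0.0421 0.1968] yaw -0.054922134817430475 [-0.2  0.4  3.1] [0.13 0.22 0.17]
r 0.09807917662792985 angle to go 0.04064658901776674 tool to go 0.04107786518256953 R [ 0.001  0.001 -1.   ] grip 0.2080813989186124 38.979724645614624
```

Request:
send_rows([
  {"tx": 0, "ty": -0.2, "tz": 0, "wx": 0, "wy": 0, "wz": 0.02, "jaw": -1},
  {"tx": 0, "ty": -0.2, "tz": 0, "wx": 0, "wy": 0, "wz": 0.02, "jaw": -1},
  {"tx": 0, "ty": -0.1, "tz": 0, "wx": 0, "wy": 0, "wz": 0.01, "jaw": -1},
  {"tx": 0, "ty": 0, "tz": 0, "wx": 0, "wy": 0, "wz": 0, "jaw": -1},
  {"tx": 0, "ty": 0, "tz": 0, "wx": 0, "wy": 0, "wz": 0, "jaw": -1},
])

```text
t: 25.58
tcp_pos: [0.5471, 0.0456, 0.1967]
ee_rot: [[0.994, -0.106, 0.0], [-0.106, -0.994, -0.001], [0.001, 0.001, -1.0]]
ft_force: [-1.8, -1.8, 5.8]
grip_width: 0.209
grip_force: 41.0
```

```bash
python3 go.py
```

```text
[  19.    19.5  -32.6  103.5   12.    60.5 -114.1] [0.5471 0.0456 0.1967] yaw -0.10581584694871077 [-1.8 -1.8  5.8] [-0.53  0.37  0.55]
r 0.0981472312425297 angle to go 0.005029741386083586 tool to go -0.009815846948710766 R [ 0.    -0.001 -1.   ] grip 0.20916954862482745 40.970579981803894
```

Request:
send_rows([
  {"tx": 0, "ty": 0, "tz": 0, "wx": 0, "wy": 0, "wz": 0, "jaw": 1},
  {"tx": 0, "ty": 0, "tz": 0, "wx": 0, "wy": 0, "wz": 0, "jaw": 1},
  {"tx": 0, "ty": 0, "tz": 0, "wx": 0, "wy": 0, "wz": 0, "jaw": 1},
  {"tx": 0, "ty": 0, "tz": -1, "wx": 0, "wy": 0, "wz": 0, "jaw": 1},
  {"tx": 0, "ty": 0, "tz": -3, "wx": 0, "wy": 0, "wz": 0, "jaw": 1},
  {"tx": 0, "ty": 0, "tz": -4, "wx": 0, "wy": 0, "wz": 0, "jaw": 1},
  {"tx": -3, "ty": 5, "tz": 0, "wx": 0, "wy": 0, "wz": 0, "jaw": 1},
  {"tx": -3, "ty": 5, "tz": 0, "wx": 0, "wy": 0, "wz": 0, "jaw": 1},
  {"tx": 0, "ty": 6, "tz": 0, "wx": 0, "wy": 0, "wz": 0, "jaw": 1},
  {"tx": 0, "ty": 6, "tz": 0, "wx": 0, "wy": 0, "wz": 0, "jaw": 1},
])

```text
t: 26.82
tcp_pos: [0.464, -0.1673, 0.2776]
ee_rot: [[0.995, -0.105, 0.003], [-0.105, -0.995, -0.001], [0.003, 0.0, -1.0]]
ft_force: [1.4, -0.2, -0.0]
grip_width: 0.999
grip_force: 0.0
```

Run:
```python
from h import *
from workcell import env
import pickle
def meas(f):
    d=f["depth"];pts=[]
    for v in range(195,300):
        for u in range(285,325):
            c,k=ray(f,u,v);X=c+k*d[v,u]
            if .243<X[2]<.275:pts.append(X)
    m=np.array(pts);b=[]
    for x in np.arange(.53,.625,.005):
        q=m[abs(m[:,0]-x)<.004];b.append((x,(q[:,1].max()+q[:,1].min())/2,q[:,1].mean()))
    b=np.array(b)
    for j in(1,2):
        s,o=np.polyfit(b[:,0],b[:,j],1);print("arm",np.arctan(s),s*.6448+o,"y@mark",s*.609+o)
f0=pickle.load(open('top1.pkl','rb'));meas(f0)
for i in range(2):
    f=env.grab_frame('top');meas(f)
pickle.dump(f,open('top2.pkl','wb'))
cv2.imwrite('pics/t6.png',cv2.resize(f['image'][165:305,240:400],None,fx=4.2,fy=4.2,interpolation=cv2.INTER_CUBIC))
```

```text
arm -0.04911139717430511 0.03568991393803571 y@mark 0.037449516863705144
arm -0.04451851994576628 0.0356634423600872 y@mark 0.03725825910174445
arm -0.07217937469696867 0.0358442449376397 y@mark 0.038432763388635355
arm -0.07258239850667296 0.035466910740368014 y@mark 0.03806993329825461
arm -0.07203189022600666 0.03581876181619732 y@mark 0.038401972776087805
arm -0.07416535485546133 0.03535559133630307 y@mark 0.03801558993681183
```

View pics/t6.png

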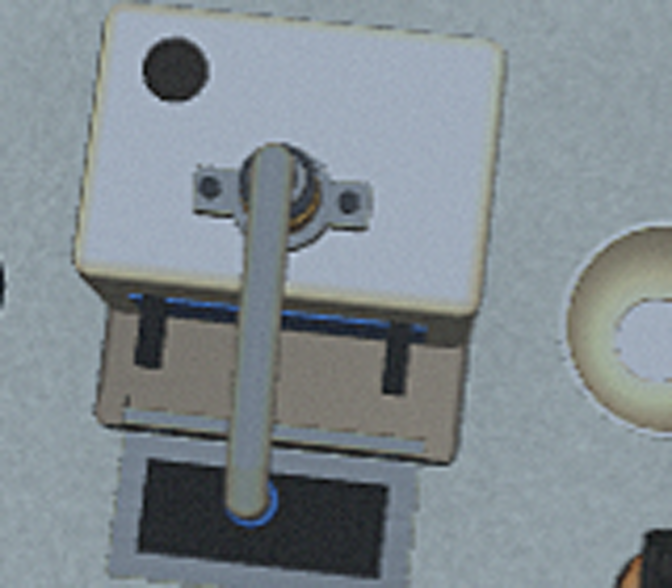

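Shelf flat, the spout points out over it (outlet at crop (250,500)), still about 0.03 rad short. One last small correction.

Request:
send_rows([
  {"tx": 0, "ty": -6, "tz": 0, "wx": 0, "wy": 0, "wz": 0, "jaw": 1},
  {"tx": 0, "ty": -6, "tz": 0, "wx": 0, "wy": 0, "wz": 0, "jaw": 1},
  {"tx": 3, "ty": -5, "tz": 0, "wx": 0, "wy": 0, "wz": 0, "jaw": 1},
  {"tx": 3, "ty": -4.9, "tz": 0, "wx": 0, "wy": 0, "wz": -0.02, "jaw": 1},
  {"tx": 0, "ty": 0, "tz": 0, "wx": 0, "wy": 0, "wz": 0, "jaw": 1},
  {"tx": 0, "ty": 0, "tz": 3, "wx": 0, "wy": 0, "wz": 0, "jaw": 1},
  {"tx": 0, "ty": 0, "tz": 3, "wx": 0, "wy": 0, "wz": 0, "jaw": 1},
  {"tx": 0, "ty": 0, "tz": 2, "wx": 0, "wy": 0, "wz": 0, "jaw": 1},
  {"tx": 0, "ty": 0, "tz": 0, "wx": 0, "wy": 0, "wz": 0, "jaw": 1},
])

```text
t: 28.05
tcp_pos: [0.5453, 0.0449, 0.1953]
ee_rot: [[0.996, -0.086, -0.003], [-0.086, -0.996, 0.0], [-0.003, -0.0, -1.0]]
ft_force: [0.0, -0.0, 0.7]
grip_width: 0.997
grip_force: 0.0
```

```bash
python3 go.py .5471,.0448,.1967
```

```text
[  20.2   19.8  -33.9  103.6   12.5   60.5 -113.3] [0.5453 0.0449 0.1953] yaw -0.08627510627690468 [ 0.  -0.   0.7] [ 0.02 -0.02  0.05]
tool shift cm [ 0.18 -0.   -0.14]
r 0.09983512126126358 angle to go 0.013566337076568402 tool to go 0.009724893723095318 R [-0.003  0.    -1.   ] grip 0.9970957539770782 0.0
```

Request:
send_rows([
  {"tx": 0, "ty": 0, "tz": 0, "wx": 0, "wy": 0, "wz": 0, "jaw": -1},
  {"tx": 0, "ty": 0, "tz": 0, "wx": 0, "wy": 0, "wz": 0, "jaw": -1},
  {"tx": 0, "ty": 0, "tz": 0, "wx": 0, "wy": 0, "wz": 0, "jaw": -1},
  {"tx": 0, "ty": 0, "tz": 0, "wx": 0, "wy": 0, "wz": 0, "jaw": -1},
  {"tx": 0, "ty": 0, "tz": 0, "wx": 0, "wy": 0, "wz": 0, "jaw": -1},
  {"tx": 0, "ty": 0, "tz": 0, "wx": 0, "wy": 0, "wz": 0, "jaw": -1},
])

```text
t: 28.8
tcp_pos: [0.5472, 0.0456, 0.1969]
ee_rot: [[0.996, -0.085, 0.001], [-0.085, -0.996, 0.0], [0.001, -0.0, -1.0]]
ft_force: [-0.9, -1.6, 5.5]
grip_width: 0.21
grip_force: 38.9
```

```bash
python3 go.py
```

```text
[  20.1   19.7  -34.   103.4   12.5   60.5 -113.3] [0.5472 0.0456 0.1969] yaw -0.08549779496334325 [-0.9 -1.6  5.5] [-0.27  0.33  0.09]
r 0.09799497749431538 angle to go 0.005205009308507869 tool to go 0.010502205036656748 R [ 0.001  0.    -1.   ] grip 0.20992844105488112 38.91961097717285
```

Request:
send_rows([
  {"tx": 0, "ty": -0.2, "tz": 0, "wx": 0, "wy": 0, "wz": 0.015, "jaw": -1},
  {"tx": 0, "ty": -0.15, "tz": 0, "wx": 0, "wy": 0, "wz": 0.015, "jaw": -1},
  {"tx": 0, "ty": 0, "tz": 0, "wx": 0, "wy": 0, "wz": 0, "jaw": -1},
  {"tx": 0, "ty": 0, "tz": 0, "wx": 0, "wy": 0, "wz": 0, "jaw": -1},
])

```text
t: 29.3
tcp_pos: [0.5473, 0.0476, 0.1969]
ee_rot: [[0.993, -0.116, 0.0], [-0.116, -0.993, -0.002], [0.001, 0.002, -1.0]]
ft_force: [-3.0, -4.9, 7.6]
grip_width: 0.214
grip_force: 39.9
```

```bash
python3 go.py
```

```text
[  19.6   19.8  -33.6  103.4   12.5   60.6 -115.3] [0.5473 0.0476 0.1969] yaw -0.11579997640577312 [-3.  -4.9  7.6] [-0.9   0.44  0.3 ]
r 0.09806536091424894 angle to go 6.267319300278396 tool to go -0.01979997640577312 R [ 0.    -0.002 -1.   ] grip 0.21436423873903582 39.86889839172363
```

Request:
send_rows([
  {"tx": 0, "ty": 0, "tz": 0, "wx": 0, "wy": 0, "wz": 0, "jaw": 1},
  {"tx": 0, "ty": 0, "tz": 0, "wx": 0, "wy": 0, "wz": 0, "jaw": 1},
  {"tx": 0, "ty": 0, "tz": 0, "wx": 0, "wy": 0, "wz": 0, "jaw": 1},
  {"tx": 0, "ty": 0, "tz": -1, "wx": 0, "wy": 0, "wz": 0, "jaw": 1},
  {"tx": 0, "ty": 0, "tz": -3, "wx": 0, "wy": 0, "wz": 0, "jaw": 1},
  {"tx": 0, "ty": 0, "tz": -4, "wx": 0, "wy": 0, "wz": 0, "jaw": 1},
  {"tx": -3, "ty": 5, "tz": 0, "wx": 0, "wy": 0, "wz": 0, "jaw": 1},
  {"tx": -3, "ty": 5, "tz": 0, "wx": 0, "wy": 0, "wz": 0, "jaw": 1},
  {"tx": 0, "ty": 6, "tz": 0, "wx": 0, "wy": 0, "wz": 0, "jaw": 1},
  {"tx": 0, "ty": 6, "tz": 0, "wx": 0, "wy": 0, "wz": 0, "jaw": 1},
])

```text
t: 30.55
tcp_pos: [0.4621, -0.1639, 0.2776]
ee_rot: [[0.993, -0.114, 0.002], [-0.114, -0.993, -0.001], [0.003, 0.0, -1.0]]
ft_force: [0.3, 0.7, -0.1]
grip_width: 0.998
grip_force: 0.0
```

Run:
```python
from h import *
from workcell import env
import pickle
for i in range(2):
    f=env.grab_frame('top');d=f["depth"];pts=[]
    for v in range(195,300):
        for u in range(280,325):
            c,k=ray(f,u,v);X=c+k*d[v,u]
            if .243<X[2]<.275:pts.append(X)
    m=np.array(pts);b=[]
    for x in np.arange(.53,.625,.005):
        q=m[abs(m[:,0]-x)<.004];b.append((x,(q[:,1].max()+q[:,1].min())/2,q[:,1].mean()))
    b=np.array(b)
    for j in(1,2):
        s,o=np.polyfit(b[:,0],b[:,j],1);print("arm",np.arctan(s),s*.6448+o,"y@mark",s*.609+o)
# filter yaw from depth: housing top points, min-area rectangle
pts=[]
g=pickle.load(open('top0.pkl','rb'))
for F in(g,f):
    pts=[]
    for v in range(150,260):
        for u in range(245,375):
            c,k=ray(F,u,v);X=c+k*F["depth"][v,u]
            if .155<X[2]<.18:pts.append(X[:2])
    r=cv2.minAreaRect((np.array(pts)*1000).astype(np.float32));print(r,len(pts))
```

```text
arm -0.09805124505694823 0.03554512431614883 y@mark 0.039066651504590114
arm -0.09737411415284011 0.03511789017472863 y@mark 0.038614943144436205
arm -0.09417459924406213 0.03572128929608187 y@mark 0.039102742403801474
arm -0.09456923984442688 0.03529439889270017 y@mark 0.03869010671095977
((648.35986328125, 35.54563903808594), (200.65228271484375, 182.8078155517578), 83.95174407958984) 5457
((669.1494750976562, 33.37403869628906), (200.81349182128906, 141.22662353515625), 83.86083984375) 5684
```

```bash
python3 -c "
from workcell import env
print(env.sign_off())"
```

```text
the job is handed in; nothing more can be done
None
```

The job is handed in at about 31 s: the shelf was lowered onto its stops while held, without dropping (the final press peaked at 39 N at the wrist), and the spout is screwed tight and measures about 0.01 rad short of the mark, not beyond. The fingertips sit about 38 mm behind the reported TCP, so my first pinch closed on nothing; I touched none of the other things on the counter, though I did not re-measure them at the end.

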